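# Index the fixture table and scan the unit's label

### The job

Turn the index table until the clamped unit's labelled side faces the scanner's side of the bench and the table has clicked home in that detent. Then take the hand scanner from its stand, aim its window squarely at the middle of the label from 10 to 15 cm away and hold it steady there for a second or two. Hang it back in its stand facing as before, leaving the table in its detent and the mouse, label roll and screwdriver where they lie.

Things in the scene. Friction and masses are not known exactly. Their poses are not given: they have to be found in the camera images.
- index_base: Fixed grey pedestal of the index table, 210 mm round, bolted to the bench. Origin on the table's vertical turning axis, at bench level. Its -y side is the scanner's side: it faces the robot's right, where the scanner stand is. Its yaw is within 0.25 rad of the world's.
- turntable (a joint): Angle (rad) of the index table, counter-clockwise from above, relative to index_base; 0: home, labelled side to index_base's -y (the scanner's side). Detents at 0 and every quarter turn. Light friction, stays where left, turns either way. Starts anywhere from 0.4 to 2.75, so the short way home is clockwise, perhaps past the detent at pi/2.
- roller (a point): Brass roller of the detent, on index_base's +x side, 155 mm from the axis, 43 mm high, sprung out of an aluminium block (60 mm high, to 220 mm from the axis). It drops into notched steel blocks on the table's rim. Within about 0.06 rad of a detent the spring pulls the table home once let go; moving in or out takes about 6 N at the hand grip: pinch it firmly (30 N).
- grip (a point): On the axis, at 150 mm height, of the table's hand grip: an upright black round post, 28 mm across, fixed to the table 125 mm from the turning axis, graspable from 74 to 170 mm height (its top). It does not spin: fingers that keep their heading slip round it. Seen from above it stands 135 degrees clockwise of the label; at 135 degrees from index_base's x axis when the joint is 0.
- unit_top (a point): Centre of the top of the clamped unit, 180 mm above the bench, on the turning axis: a black box 84 mm wide (x), 72 mm deep (y), 120 mm high, fixed on a nest plate on the table, a 298 mm round aluminium plate (300 to 312 mm over the detent blocks) with its top at 50 mm. Axes turn with the table.
- label (a point): Centre of the white paper label (52 x 38 mm, upright, dark 2D code) on one upright side of the black unit, opposite its finned side, 36 mm from the turning axis, 150 mm above the bench. Its frame turns with the table: its -y axis points squarely out of the label, z up.
- scanner: Dark grey pistol-shaped hand scanner, 180 g (x 0.7 to 1.4), hung head level in its stand. Origin mid-head, above the handle and about over the centre of mass; x forward, z up. Head x -50 to +55 mm, 56 mm wide with flat sides, z -22 to +22. Handle 34 x 26 mm, below, down to z = -116, leaning back to x = -35. It reads by itself: no trigger to pull.
- window (a point): Centre of the scanner's dark read window at the front of the head, 55 mm ahead of the scanner's origin. Its axes are the scanner's: the beam leaves along +x.
- stand: Fixed light grey fork stand. Origin at bench level, below the hung scanner's origin (0 to 6 mm behind it); x: the way the hung scanner faces. Base 130 x 100 x 10 mm. Two level arms, x -70 to +30 mm, 10 mm wide, 38 mm apart, tops at 130, joined by a post behind; open in front and above. Head lies across the arms (origin at 152), handle hangs between: lift 100 mm up to clear.
- mouse: Black computer mouse 104 x 60 x 33 mm, lying on the bench; origin at the centre of its underside. Leave it alone.
- label_roll: Roll of white labels lying flat, 72 mm across, 34 mm high; origin at the centre of its underside. Leave it alone.
- driver: Screwdriver, about 0.2 m long, lying on the bench. Leave it alone.

How it is judged:
By the outcome, as a careful person would: the job done as asked, in the order asked, and still so for the second after the job is handed in, with the robot touching nothing.
It also fails if it takes over 67 s, if anything falls off the work surface, if the arm or the gripper's body presses on something with over 40 N, if the wrist force passes 120 N, or if a joint passes its speed limit or range.

### The arm

A 6-joint arm with a two-finger parallel gripper is mounted at the origin on the work surface. World frame = base frame: x ahead of the robot, y to its left, z up, the work surface at z = 0. Lengths are in m, angles in degrees, forces in N, time in s.
With the tool pointing down it reaches from about 0.375 to 0.975 m from the base axis. Payload 3.8 kg.
Tool frame: the origin (TCP) lies on the centre line of the jaws, within the pads' length; the fingertips stand ctrl.tcp_to_tips ahead of it and the grasp point (between the pads) lies 3 mm ahead of it (ctrl.tcp_to_tips is the distance from the TCP to the fingertips, in m); z points along the fingers, y is the line along which they close (so a half turn about z gives the same grasp; the last joint's range is limited). The gripper opens to 85 mm and grips with 20 to 120 N. Pads are 22 mm wide; open, the fingers measure 114 mm over their backs; the gripper's body (76 mm by 85 mm) begins 54 mm behind the grasp point. The pads swing forward as they close: fully open they stand 13 mm farther back than shut.
Start: joints at [70.422, 15.12, 91.902, -0, 72.978, -2.114], TCP at [0.203, 0.644, 0.253] pointing down, gripper open.
Joint ranges: [-150.88, 150.88], [-54.13, 125.18], [17.81, 147.31], [-75.09, 255.09], [0, 152.58], [-146.25, 146.25]. Speed limits (degrees/s): [147.25, 147.25, 180, 180, 180, 180].

### API

Orientations are given as [roll, pitch, yaw] about the fixed x, y, z axes, in that order (R = Rz(yaw) Ry(pitch) Rx(roll)).
In Python, from workcell import ctrl gives the robot as it stands.
- The arm moves only by the shell command python3 -m jog 'ROWS' [FORCE]. ROWS is JSON, a list of rows, each a list of 3 entries, a list of its own where there are three numbers: the shift along the tool's x, y, z as a fraction of full scale, then the turn about the tool's z as a fraction of full scale, then the opening, from 0 (shut) to 1 (fully open). In form: [[[x, y, z], spin, jaw], ...]. A call has 1 to 8 rows; each row is the pose to reach, as a shift and turn from the pose commanded when the call began, along the tool's axes at that moment, turning the shorter way round; what a row does not reach only later rows make up. Full scale, the value 1, is 200 mm for a shift and 2 pi rad for a turn. A row lasts 1/10 s, in which the tool goes at most 50 mm and 8.59 degrees, less where a joint would pass 70% of its speed; a pose out of reach is approached as far as the arm can. A call with a number of a shift or a turn outside -1 to 1 is refused whole. A call with a gripper value outside its range is refused whole. The fingers move at their own pace and stop on an object; FORCE is the grip in N (left out, the last holds). Time passes only in rows, so rows that repeat a pose let the fingers close. It gives the time, the measured TCP pose, the force, the opening and the grip force at its end, in the units of the state.
- ctrl.sense(): the state, without advancing time (a new reading comes with each control period).
- ctrl.read_camera(name): name is "scene" or "top" or "wrist"; returns a dict with "frame" (420x560x3 uint8, blue, green, red), "mtx" (3x3 intrinsics, pixels), "R" (3x3) and "t" (3): a world point X has camera coordinates R X + t; the wrist camera has in their place "T_tool_cam" (4x4, takes a point from camera to tool coordinates, whose origin is the TCP and whose axes are the flange's). Camera axes: x right, y down, z forward; pixel columns grow to the right and rows downward; lengths in m; the calibration is good to about 2 mm. A picture is of the moment at which its call begins: read the wrist's pose just before it. There is no depth.
- ctrl.finish_job(): hands the job in; it is judged then, once.
The state is a dict: "t": time; "joint_positions": joint angles; "joint_velocities": joint speeds; "joint_torque": joint torques, N m; "ee_pos": TCP position; "ee_rot": TCP orientation; "force": force on the tool from outside, world axes, zero at the start; "ft_torque": the same for the moment, N m; "grip_width": finger opening in m; "grip_force": force on a finger pad.
Only numpy, scipy, OpenCV 4.12 (cv2) and the standard library are available. Lean on these libraries where they do the work, as an engineer would, in place of code of your own. Each camera call takes 0.05 s, during which the arm holds its last target. There are 200 camera calls.

## Working session

There is one attempt and no reset: what is moved stays moved. The work goes in short steps, Python scripts to look and compute and a shell command to move; the robot and the scene stay as the last step left them, time stands still between calls to the robot, and variables do not carry over. Pictures are saved under pics/ and viewed, at most 12 in all, crops included, and the job is handed in when it is done.

```bash
mkdir -p pics; ls; cat > h.py <<'E'
import numpy as np,cv2
from workcell import ctrl
from scipy.spatial.transform import Rotation as Ro
def cam(n):
    s=ctrl.sense(); c=ctrl.read_camera(n)
    K=np.array(c["mtx"])
    if n=="wrist":
        T=np.array(c["T_tool_cam"]); Rt=Ro.from_euler('xyz',s["ee_rot"],degrees=True).as_matrix()
        Rw=Rt@T[:3,:3]; p=Rt@T[:3,3]+np.array(s["ee_pos"])
        R=Rw.T;t=-R@p
    else: R=np.array(c["R"]);t=np.array(c["t"])
    return c["frame"],K,R,t
def ray(K,R,t,uv,z):
    d=R.T@np.linalg.inv(K)@np.array([uv[0],uv[1],1.]); o=-R.T@t
    return o+d*(z-o[2])/d[2]
def proj(K,R,t,X):
    c=R@np.array(X,float)+t; u=K@c; return u[:2]/u[2]
E
python3 - <<'E'
from h import *
import pickle
print(ctrl.sense(),ctrl.tcp_to_tips)
d={}
for n in("scene","top","wrist"):
    d[n]=cam(n); f=d[n][0]; cv2.imwrite(f"pics/{n}0.png",cv2.resize(f,(800,600)))
    print(n,d[n][1].round(1).tolist(),(-d[n][2].T@d[n][3]).round(3),d[n][2].round(2).tolist())
pickle.dump(d,open("d0.pkl","wb"))
E
```

```text
pics
{'t': 0.0, 'joint_positions': array([ 7.04217452e+01,  1.51713019e+01,  9.19810046e+01, -9.32012032e-05,
        7.29784721e+01, -2.11445878e+00]), 'joint_velocities': array([ 0.00872425,  0.03678779,  0.0189582 ,  0.13618364, -0.05152054,
        0.05253256]), 'joint_torque': array([ 1.68012695e-03, -5.15096748e+01, -3.67320836e+01,  3.03599109e-04,
        1.30232685e-02,  2.83037815e-05]), 'ee_pos': array([0.20234481, 0.64323941, 0.25193913]), 'ee_rot': array([-1.79869307e+02, -4.73619191e-03,  1.62536226e+02]), 'force': array([0.51340999, 0.81883485, 0.18459186]), 'ft_torque': array([ 0.02206236, -0.05544393, -0.00381809]), 'grip_force': 0.0, 'grip_width': 0.0850980813669101} 0.022
scene [[470.4, 0.0, 284.6], [0.0, 470.4, 211.3], [0.0, 0.0, 1.0]] [1.273 0.643 0.852] [[-0.65, 0.76, 0.0], [0.46, 0.4, -0.79], [-0.6, -0.52, -0.61]]
top [[384.0, 0.0, 278.7], [0.0, 384.0, 209.1], [0.0, 0.0, 1.0]] [0.463 0.031 1.023] [[0.03, -1.0, -0.0], [-0.99, -0.03, -0.1], [0.1, 0.0, -1.0]]
wrist [[367.8, 0.0, 281.5], [0.0, 367.8, 208.6], [0.0, 0.0, 1.0]] [0.139 0.663 0.372] [[0.3, 0.95, -0.0], [0.92, -0.29, 0.26], [0.25, -0.08, -0.97]]
```

View pics/top0.png

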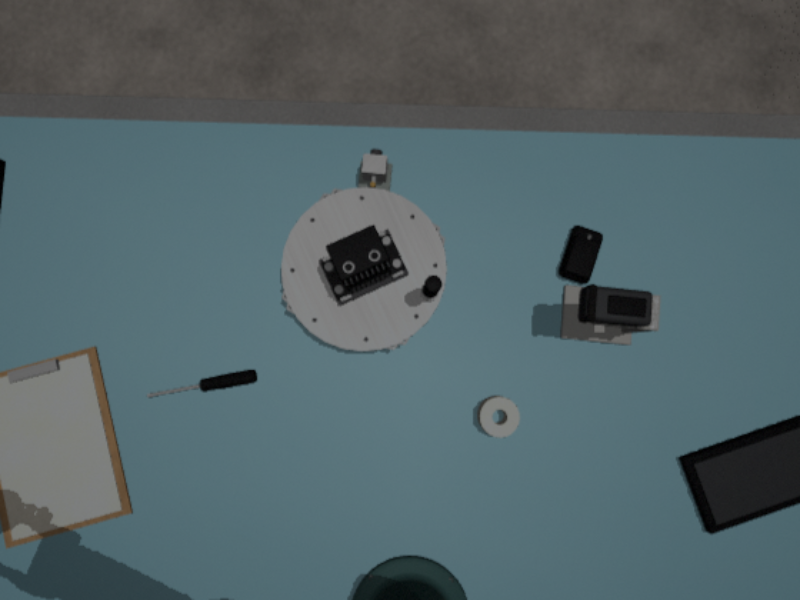

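View pics/scene0.png

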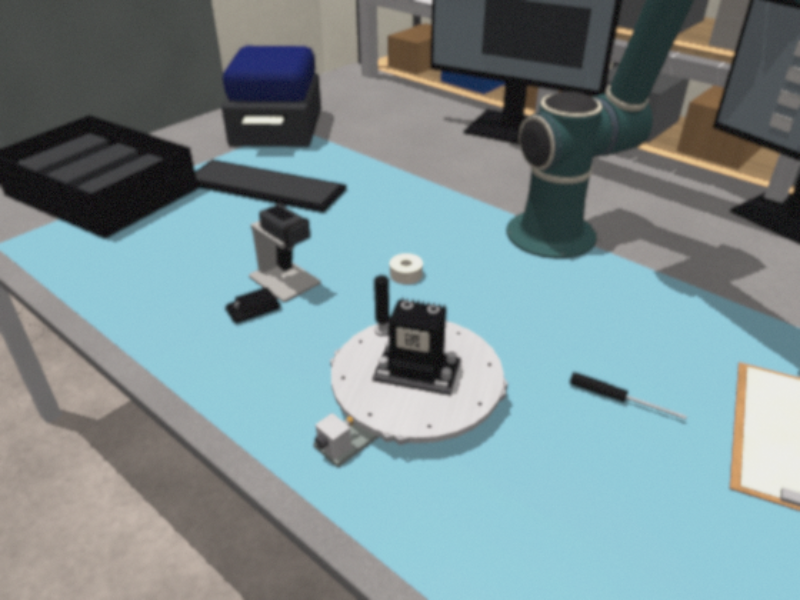

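Top view: the table is centred near (363,268), with the grip top at (432,287), the roller block at (374,165), the scanner head at 580–652 × 288–325, and the roll and mouse nearby. The scene view shows the label facing roughly +x. I'll take enlarged crops to get pixel positions.

```bash
python3 - <<'E'
from h import *
import pickle
d=pickle.load(open("d0.pkl","rb")); f,K,R,t=d["top"]
a=f[95:255,190:320]; b=f[150:250,380:470]
g=lambda x:np.clip(255*(x/255.)**.5,0,255).astype('uint8')
A=cv2.resize(g(a),None,fx=3.6,fy=3.6,interpolation=cv2.INTER_CUBIC)
B=cv2.resize(g(b),None,fx=3.6,fy=3.6,interpolation=cv2.INTER_CUBIC)
o=np.zeros((576,800,3),'uint8'); o[:,:A.shape[1]]=A; o[:B.shape[0],470:470+B.shape[1]]=B
cv2.imwrite("pics/crop.png",o); print(A.shape,B.shape)
S=1/1.42857
def P(u,v,z): return ray(K,R,t,(u*S,v*S),z).round(4)
# disc fit: bright grey pixels
h=cv2.cvtColor(f,cv2.COLOR_BGR2HSV); m=((h[...,1]<60)&(h[...,2]>90)).astype('uint8'); m[:, :180]=0;m[:,330:]=0;m[:128]=0;m[255:]=0
m=cv2.morphologyEx(m,cv2.MORPH_OPEN,np.ones((3,3)))
c=max(cv2.findContours(m,0,2)[0],key=cv2.contourArea)
pts=cv2.convexHull(c)[:,0]
w=np.array([ray(K,R,t,p,.05)[:2] for p in pts])
A=np.c_[2*w,np.ones(len(w))]; s=np.linalg.lstsq(A,(w**2).sum(1),rcond=None)[0]
print("disc",s[:2],np.sqrt(s[2]+s[:2]@s[:2]))
print("grip top",P(432,285,.17)); print("block",P(374,163,.06),"stand base",[P(*q,.01) for q in((565,287),(561,338),(631,344),(658,297),(657,328))])
print("head",[P(*q,.174) for q in((583,288),(581,321),(651,326),(652,291))])
E
```

```text
(576, 468, 3) (360, 324, 3)
disc [0.61552853 0.09877959] 0.15059809466947807
grip top [ 0.5717 -0.0178  0.17  ]
block [0.8048 0.0862 0.06  ] stand base [array([ 0.5957, -0.2742,  0.01  ]), array([ 0.5009, -0.2668,  0.01  ]), array([ 0.4937, -0.3955,  0.01  ]), array([ 0.5823, -0.4466,  0.01  ]), array([ 0.5247, -0.4438,  0.01  ])]
head [array([ 0.5736, -0.2528,  0.174 ]), array([ 0.522 , -0.2496,  0.174 ]), array([ 0.5175, -0.3578,  0.174 ]), array([ 0.5721, -0.3601,  0.174 ])]
```

View pics/crop.png

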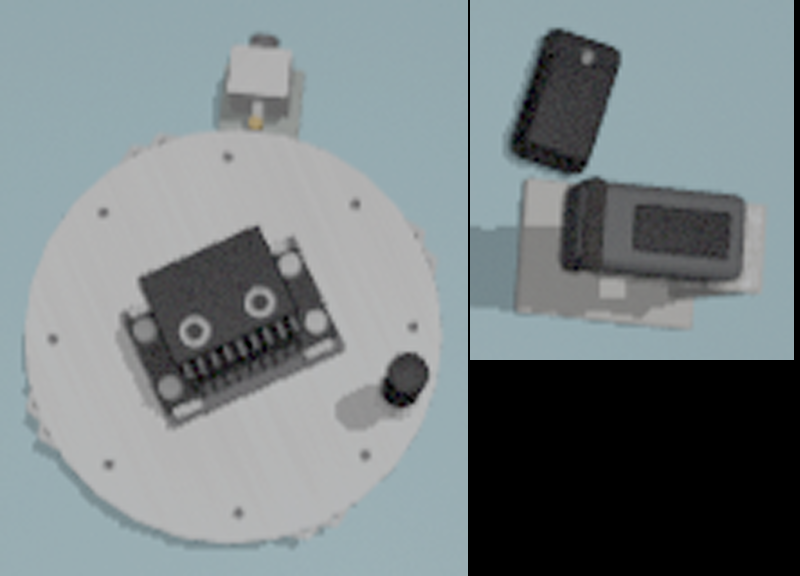

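The crop shows the unit's finned side at lower right, so the label faces up and left. The grip top is at crop (408,370), the roller at (256,122), the block top at (261,70), and the head runs from (565,225) to (742,238), facing left.

```bash
python3 - <<'E'
from h import *
import pickle
d=pickle.load(open("d0.pkl","rb")); f,K,R,t=d["top"]
A=lambda u,v,z: ray(K,R,t,(190+u/3.6,95+v/3.6),z)[:2]
B=lambda u,v,z: ray(K,R,t,(380+(u-470)/3.6,150+v/3.6),z)[:2]
c=np.array([.6155,.0988])
def pol(p): q=p-c; return np.hypot(*q).round(4),np.degrees(np.arctan2(q[1],q[0])).round(2)
print("grip",A(408,370,.17),pol(A(408,370,.17)))
print("block",pol(A(261,70,.06)),"roller",pol(A(257,122,.043)))
print("unit back edge ang", [ (lambda q:np.degrees(np.arctan2(q[1],q[0])))(A(142,277,.18)-A(258,230,.18))], "unit top corners", pol(A(142,277,.18)),pol(A(258,230,.18)))
for z,q in((.17,((600,182),(740,196))),(.17,((600,270),(740,278)))):
    a,b=B(*q[0],z),B(*q[1],z); print("head edge",a,b,np.degrees(np.arctan2(*(a-b)[::-1])))
print("front/back",B(568,226,.17),B(744,238,.17))
s0=ctrl.sense(); print(s0['ee_pos'],s0['ee_rot'])
E
```

```text
grip [ 0.57561451 -0.01980261] (np.float64(0.1251), np.float64(-108.59))
block (np.float64(0.189), np.float64(-4.37)) roller (np.float64(0.1559), np.float64(-4.37))
unit back edge ang [np.float64(114.18392678104846)] unit top corners (np.float64(0.0494), np.float64(76.15)) (np.float64(0.0492), np.float64(-27.57))
head edge [ 0.57698886 -0.27208155] [ 0.57086163 -0.35883588] 85.96006207354876
head edge [ 0.52222984 -0.27180405] [ 0.51990972 -0.35806613] 88.45933141780172
front/back [ 0.54892154 -0.25214173] [ 0.54476411 -0.36091253]
[0.20241622 0.64335996 0.25222794] [-1.79895962e+02 -1.58391624e-03  1.62533182e+02]
```

```bash
cat >> h.py <<'E'
def pose():
    s=ctrl.sense(); return np.r_[s["ee_pos"],s["ee_rot"][2]]
def delta(a,b):
    y=np.radians(a[3]); d=np.array(b[:3])-np.array(a[:3])
    x=np.array([np.cos(y),np.sin(y),0]); yy=np.array([np.sin(y),-np.cos(y),0])
    dy=(b[3]-a[3]+180)%360-180
    return (np.array([d@x,d@yy,-d[2]])/.2).round(4).tolist(),round(-dy/360,4)
def plan(*W):
    a=pose(); print("at",a.round(4))
    for b in W: print(delta(a,b)); a=b
E
python3 - <<'E'
from h import *
a=pose(); g=np.array([.5756,-.0198,.24,101.4])
W=[]
for k in(.25,.5,.75,1): 
    w=a+(g-a)*k; w[3]=max(101.4,a[3]-k*2*61.1); W.append(w)
plan(*W)
print(delta(g,np.r_[g[:2],.148,101.4]))
c=np.array([.6155,.0988]); r=.1251
def at(f): f=np.radians(f); return np.r_[c+r*np.array([np.cos(f),np.sin(f)]),.148]
for i in range(1,9): 
    print(i,delta(np.r_[at(-108.6),101.4],np.r_[at(-108.6-3*i),101.4-3*i]))
E
```

```text
at [  0.2024   0.6434   0.2522 162.5332]
([-0.6938, -0.6507, 0.0153], np.float64(0.0849))
([-0.9282, -0.2077, 0.0153], np.float64(0.0849))
([-0.905, 0.2929, 0.0153], np.float64(0.0001))
([-0.9048, 0.2934, 0.0153], np.float64(-0.0))
([0.0, 0.0, 0.46], np.float64(-0.0))
1 ([0.0171, -0.0279, -0.0], np.float64(0.0083))
2 ([0.0357, -0.0549, -0.0], np.float64(0.0167))
3 ([0.0556, -0.0809, -0.0], np.float64(0.025))
4 ([0.0769, -0.1058, -0.0], np.float64(0.0333))
5 ([0.0994, -0.1295, -0.0], np.float64(0.0417))
6 ([0.1232, -0.1521, -0.0], np.float64(0.05))
7 ([0.1481, -0.1734, -0.0], np.float64(0.0583))
8 ([0.174, -0.1933, -0.0], np.float64(0.0667))
```

```bash
python3 -m jog '[[[-0.694,-0.651,0.015],0.085,1],[[-0.694,-0.651,0.015],0.085,1],[[-0.694,-0.651,0.015],0.085,1],[[-0.694,-0.651,0.015],0.085,1],[[-0.694,-0.651,0.015],0.085,1]]' 35
python3 -m jog '[[[-0.928,-0.208,0.015],0.085,1],[[-0.928,-0.208,0.015],0.085,1],[[-0.928,-0.208,0.015],0.085,1],[[-0.928,-0.208,0.015],0.085,1],[[-0.928,-0.208,0.015],0.085,1]]'
python3 -m jog '[[[-0.905,0.293,0.015],0,1],[[-0.905,0.293,0.015],0,1],[[-0.905,0.293,0.015],0,1],[[-0.905,0.293,0.015],0,1],[[-0.905,0.293,0.015],0,1]]'
python3 -m jog '[[[-0.905,0.293,0.015],0,1],[[-0.905,0.293,0.015],0,1],[[-0.905,0.293,0.015],0,1],[[-0.905,0.293,0.015],0,1],[[-0.905,0.293,0.015],0,1],[[-0.905,0.293,0.015],0,1]]'
python3 - <<'E'
from h import *
g=[.5756,-.0198,.148,101.4]
plan(g)
f,K,R,t=cam("wrist"); cv2.imwrite("pics/w1.png",cv2.resize(f,(800,600))); print(proj(K,R,t,[.5756,-.0198,.17])*1.4286)
E
```

```text
t: 0.65
ee_pos: [0.2976, 0.4739, 0.2497]
ee_rot: [-179.9, 0.1, 131.6]
force: [-0.5, 1.4, 0.2]
grip_width: 0.0854
grip_force: 0.0
t: 1.15
ee_pos: [0.3906, 0.3092, 0.2471]
ee_rot: [180.0, 0.1, 101.0]
force: [0.1, 0.4, -0.7]
grip_width: 0.0855
grip_force: 0.0
t: 1.65
ee_pos: [0.484, 0.1439, 0.2443]
ee_rot: [180.0, 0.1, 101.2]
force: [-0.7, 1.2, 0.9]
grip_width: 0.085
grip_force: 0.0
t: 2.25
ee_pos: [0.5753, -0.0185, 0.2408]
ee_rot: [-179.9, -0.1, 101.3]
force: [-0.5, 0.3, -0.0]
grip_width: 0.0853
grip_force: 0.0
at [ 5.753000e-01 -1.850000e-02  2.408000e-01  1.013367e+02]
([-0.0065, 0.0003, 0.4638], np.float64(-0.0002))
[405.69983248 338.74852046]
```

View pics/w1.png

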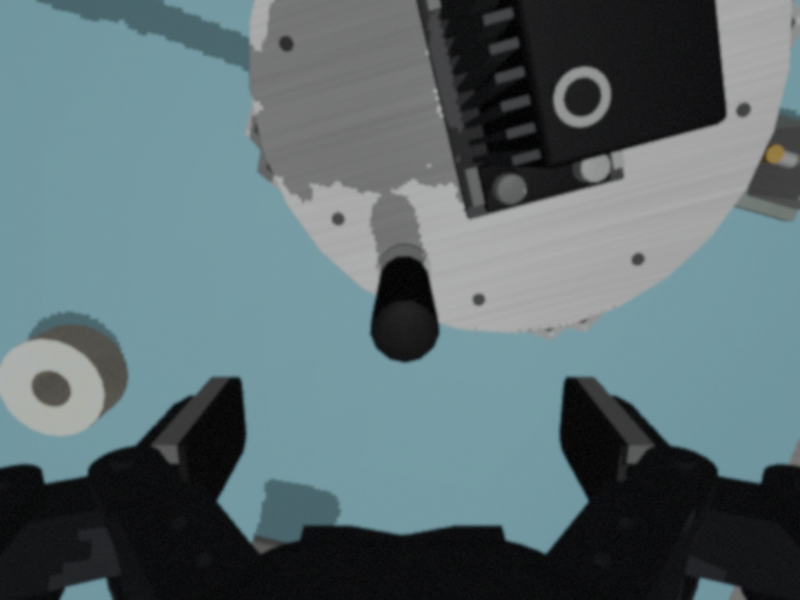

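The grip top shows at (405,328), centred between the fingers and within 4 mm of the prediction. I'll descend, pinch it and start the arc.

```bash
python3 -m jog '[[[0,0,0.15],0,1],[[0,0,0.3],0,1],[[0,0,0.464],0,1],[[0,0,0.464],0,1],[[0,0,0.464],0,1]]'
python3 -m jog '[[[0,0,0],0,0],[[0,0,0],0,0],[[0,0,0],0,0],[[0,0,0],0,0],[[0,0,0],0,0],[[0,0,0],0,0],[[0,0,0],0,0]]' 40
python3 -m jog '[[[0.017,-0.028,0],0.0083,0],[[0.036,-0.055,0],0.0167,0],[[0.056,-0.081,0],0.025,0],[[0.077,-0.106,0],0.0333,0],[[0.099,-0.13,0],0.0417,0],[[0.123,-0.152,0],0.05,0],[[0.148,-0.173,0],0.0583,0],[[0.174,-0.193,0],0.0667,0]]'
```

```text
t: 2.8
ee_pos: [0.5742, -0.0179, 0.1484]
ee_rot: [-179.9, -0.1, 101.5]
force: [-0.2, -0.2, -0.5]
grip_width: 0.0854
grip_force: 0.0
t: 3.5
ee_pos: [0.576, -0.0197, 0.1498]
ee_rot: [179.9, 0.0, 101.3]
force: [1.2, 1.2, 5.3]
grip_width: 0.027
grip_force: 39.7
t: 4.3
ee_pos: [0.532, 0.0058, 0.1498]
ee_rot: [179.7, 0.1, 77.3]
force: [5.2, -4.6, 3.0]
grip_width: 0.027
grip_force: 40.6
```

```bash
python3 -m jog '[[[0.017,-0.028,0],0.0083,0],[[0.036,-0.055,0],0.0167,0],[[0.056,-0.081,0],0.025,0],[[0.077,-0.106,0],0.0333,0],[[0.099,-0.13,0],0.0417,0],[[0.123,-0.152,0],0.05,0],[[0.148,-0.173,0],0.0583,0],[[0.174,-0.193,0],0.0667,0]]'
python3 -m jog '[[[0.017,-0.028,0],0.0083,0],[[0.036,-0.055,0],0.0167,0],[[0.056,-0.081,0],0.025,0],[[0.077,-0.106,0],0.0333,0],[[0.099,-0.13,0],0.0417,0],[[0.123,-0.152,0],0.05,0],[[0.148,-0.173,0],0.0583,0],[[0.174,-0.193,0],0.0667,0]]'
python3 - <<'E'
from h import *
p=pose(); c=np.array([.6155,.0988]); q=p[:2]-c; print(p,np.hypot(*q),np.degrees(np.arctan2(q[1],q[0])), ctrl.sense()['joint_positions'][5])
E
```

```text
t: 5.1
ee_pos: [0.5012, 0.0481, 0.1497]
ee_rot: [179.8, 0.0, 53.1]
force: [-0.8, -4.9, 6.4]
grip_width: 0.0272
grip_force: 40.9
t: 5.9
ee_pos: [0.4899, 0.0993, 0.1497]
ee_rot: [179.9, 0.1, 29.1]
force: [-5.2, -3.3, 9.8]
grip_width: 0.0271
grip_force: 41.3
[ 0.48985884  0.09930669  0.14969909 29.14295623] 0.12564218149771758 179.76893634916837 69.58733114934365
```

```bash
python3 -m jog '[[[0.017,-0.028,0],0.0083,0],[[0.036,-0.055,0],0.0167,0],[[0.056,-0.081,0],0.025,0],[[0.077,-0.106,0],0.0333,0],[[0.099,-0.13,0],0.0417,0],[[0.123,-0.152,0],0.05,0],[[0.148,-0.173,0],0.0583,0],[[0.174,-0.193,0],0.0667,0]]'
python3 -m jog '[[[0.017,-0.028,0],0.0083,0],[[0.036,-0.055,0],0.0167,0],[[0.056,-0.081,0],0.025,0],[[0.077,-0.106,0],0.0333,0],[[0.099,-0.13,0],0.0417,0],[[0.123,-0.152,0],0.05,0],[[0.148,-0.173,0],0.0583,0],[[0.174,-0.193,0],0.0667,0]]'
python3 -m jog '[[[0,0,0],0,0],[[0,0,0],0,0],[[0,0,0],0,0]]'
python3 - <<'E'
from h import *
p=pose(); c=np.array([.6155,.0988]); q=p[:2]-c; print(p,np.hypot(*q),np.degrees(np.arctan2(q[1],q[0])), ctrl.sense()['joint_positions'][5],ctrl.sense()['force'])
E
```

```text
t: 6.7
ee_pos: [0.5004, 0.1508, 0.1497]
ee_rot: [180.0, 0.2, 5.1]
force: [-8.1, -1.4, 12.0]
grip_width: 0.0267
grip_force: 41.5
t: 7.5
ee_pos: [0.5308, 0.1934, 0.1498]
ee_rot: [180.0, 0.2, -18.9]
force: [-8.3, 5.0, 10.8]
grip_width: 0.0271
grip_force: 41.3
t: 7.8
ee_pos: [0.5323, 0.1944, 0.1497]
ee_rot: [-179.8, 0.1, -18.8]
force: [-3.6, 7.4, 7.4]
grip_width: 0.0267
grip_force: 41.2
[  0.53229534   0.19444214   0.14972259 -18.79491514] 0.12676921661201015 131.02190232408796 126.10974557263697 [-3.59299695  7.3601311   7.35851215]
```

```bash
python3 -m jog '[[[0,0,0],0,1],[[0,0,0],0,1],[[0,0,0],0,1],[[0,0,0],0,1],[[0,0,0],0,1]]'
python3 -m jog '[[[0,0,-0.2],0,1],[[0,0,-0.45],0,1],[[0,0,-0.7],0,1],[[0,0,-0.7],0,1],[[0,0,-0.7],0,1]]'
python3 - <<'E'
from h import *
f,K,R,t=cam("top")
g=lambda x:np.clip(255*(x/255.)**.5,0,255).astype('uint8')
b=f[150:250,380:470]
cv2.imwrite("pics/t2.png",cv2.resize(g(f[95:255,180:320]),None,fx=3.6,fy=3.6,interpolation=cv2.INTER_CUBIC))
E
```

```text
t: 8.3
ee_pos: [0.5327, 0.1923, 0.1482]
ee_rot: [180.0, 0.0, -18.7]
force: [-0.5, -0.2, 0.3]
grip_width: 0.0854
grip_force: 0.0
t: 8.8
ee_pos: [0.5338, 0.1927, 0.2907]
ee_rot: [-179.9, -0.2, -18.7]
force: [0.1, 0.2, -0.4]
grip_width: 0.0857
grip_force: 0.0
```

View pics/t2.png

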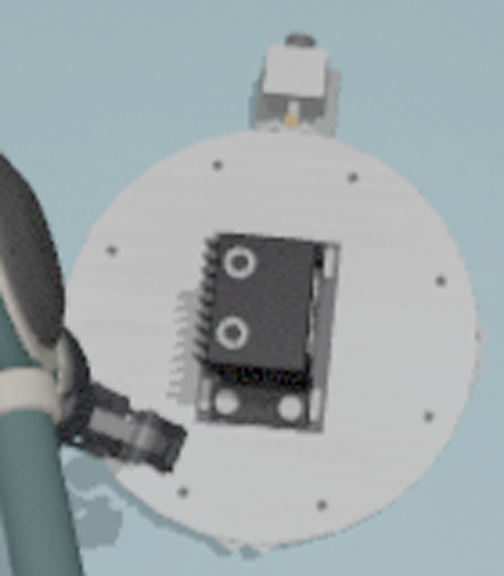

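The label side now faces right (−y) and a detent block sits under the roller. Next I go over the scanner.

```bash
python3 - <<'E'
from h import *
h=np.array([.5465,-.309,.30,87.])
a=pose();W=[]
for k in(1/3,2/3,1): 
    w=a+(h-a)*k; W.append(w)
plan(*W)
E
```

```text
at [  0.5327   0.1924   0.2884 -18.731 ]
([0.2902, 0.784, -0.0193], np.float64(-0.0979))
([-0.2154, 0.8077, -0.0193], np.float64(-0.0979))
([-0.642, 0.5354, -0.0193], np.float64(-0.0979))
```

```bash
python3 -m jog '[[[0.29,0.784,-0.019],-0.098,1],[[0.29,0.784,-0.019],-0.098,1],[[0.29,0.784,-0.019],-0.098,1],[[0.29,0.784,-0.019],-0.098,1],[[0.29,0.784,-0.019],-0.098,1]]'
python3 -m jog '[[[-0.215,0.808,-0.019],-0.098,1],[[-0.215,0.808,-0.019],-0.098,1],[[-0.215,0.808,-0.019],-0.098,1],[[-0.215,0.808,-0.019],-0.098,1],[[-0.215,0.808,-0.019],-0.098,1]]'
python3 -m jog '[[[-0.642,0.535,-0.019],-0.098,1],[[-0.642,0.535,-0.019],-0.098,1],[[-0.642,0.535,-0.019],-0.098,1],[[-0.642,0.535,-0.019],-0.098,1],[[-0.642,0.535,-0.019],-0.098,1],[[-0.642,0.535,-0.019],-0.098,1],[[-0.642,0.535,-0.019],-0.098,1]]'
python3 - <<'E'
from h import *
import pickle
print(pose())
d=cam("wrist"); f,K,R,t=d; pickle.dump(d,open("w3.pkl","wb"))
g=np.clip(255*(f/255.)**.6,0,255).astype('uint8')
cv2.imwrite("pics/w3.png",cv2.resize(g,(800,600)))
d=cam("top"); pickle.dump(d,open("t3.pkl","wb"))
g=np.clip(255*(d[0]/255.)**.5,0,255).astype('uint8'); cv2.imwrite("pics/t3.png",cv2.resize(g[110:230,190:330],None,fx=5,fy=5,interpolation=cv2.INTER_CUBIC))
E
```

```text
t: 9.35
ee_pos: [0.5359, 0.0218, 0.2893]
ee_rot: [180.0, 0.3, 16.6]
force: [-0.9, 0.4, 0.5]
grip_width: 0.0855
grip_force: 0.0
t: 9.85
ee_pos: [0.5407, -0.1453, 0.2929]
ee_rot: [-179.8, 0.2, 51.8]
force: [-0.8, 1.2, 0.7]
grip_width: 0.085
grip_force: 0.0
t: 10.55
ee_pos: [0.5464, -0.3074, 0.2983]
ee_rot: [-179.9, -0.1, 87.1]
force: [-1.5, 0.0, 0.0]
grip_width: 0.085
grip_force: 0.0
[ 0.54643645 -0.30739484  0.29826931 87.05125189]
```

View pics/w3.png

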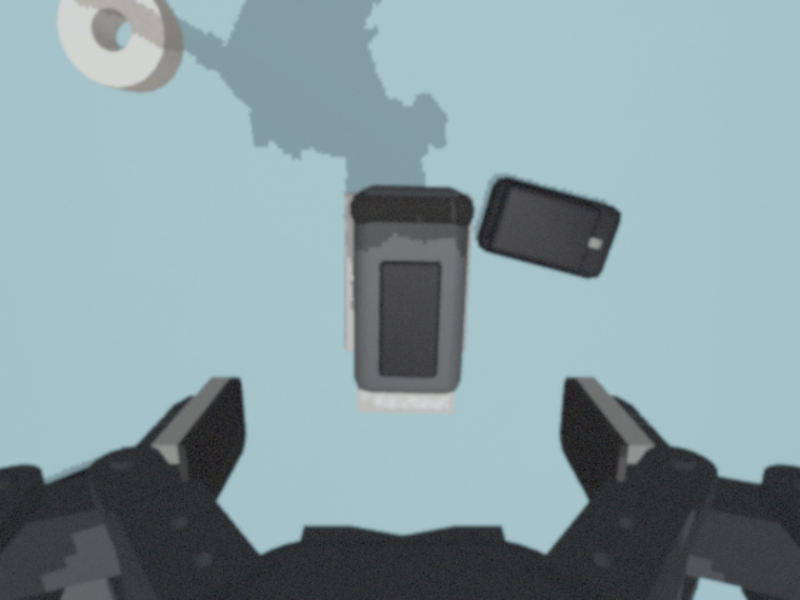

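View pics/t3.png

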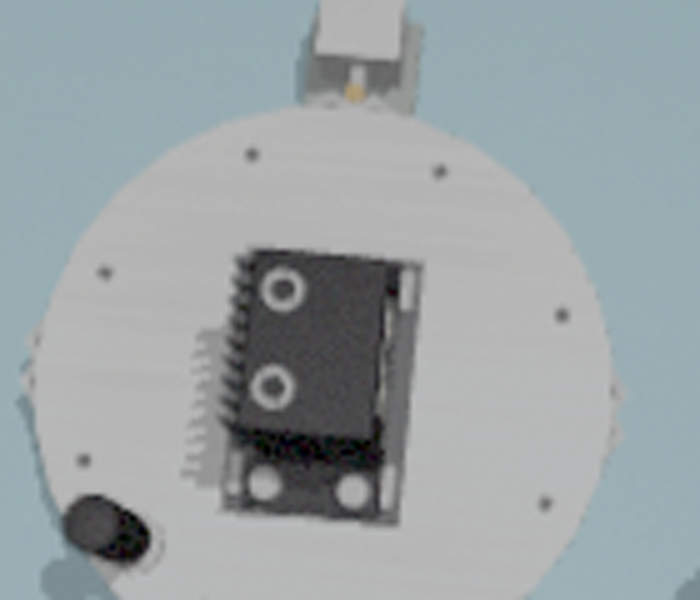

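In the wrist view the head's sides run x≈354–472 at the front (y≈190) and 357–462 at the rear (y≈388). In the top view the roller (355,92) sits between the notch shoulders (325,100) and (378,100), and the grip top is at (88,523).

```bash
python3 - <<'E'
from h import *
import pickle
f,K,R,t=pickle.load(open("w3.pkl","rb")); S=1/1.42857
P=lambda u,v,z: ray(K,R,t,(u*S,v*S),z)[:2]
L=[P(355,235,.17),P(357,375,.17)];Rr=[P(469,235,.17),P(462,375,.17)]
m0=(L[0]+Rr[0])/2;m1=(L[1]+Rr[1])/2
print("widths",np.hypot(*(L[0]-Rr[0])),np.hypot(*(L[1]-Rr[1])),"mid",m0,m1,np.degrees(np.arctan2(*(m0-m1)[::-1])))
print("front",P(412,190,.17),"rear",P(409,390,.17))
for q in([(379,262),(378,375)],[(441,262),(438,377)]): a,b=P(*q[0],.174),P(*q[1],.174); print("inlay",np.degrees(np.arctan2(*(a-b)[::-1])))
f,K,R,t=pickle.load(open("t3.pkl","rb"))
A=lambda u,v,z: ray(K,R,t,(190+u/5,110+v/5),z)[:2]
c=np.array([.6155,.0988])
def pol(p): q=p-c; return np.hypot(*q).round(4),np.degrees(np.arctan2(q[1],q[0])).round(2)
print("grip",pol(A(91,524,.17)),"roller",pol(A(355,92,.043)),"notch",pol(A(325,101,.043)),pol(A(378,101,.043)))
a,b=A(387,262,.18),A(371,439,.18); d=a-b; print("unit front edge dir",np.degrees(np.arctan2(d[1],d[0])), (a+b)/2)
E
```

```text
widths 0.053968898482348794 0.05335883222024934 mid [ 0.55098873 -0.27742766] [ 0.5464592  -0.34862484] 86.35977274318742
front [ 0.55195224 -0.25654868] rear [ 0.54582323 -0.35687272]
inlay 85.95966988341955
inlay 86.7186326934265
grip (np.float64(0.1254), np.float64(132.42)) roller (np.float64(0.1571), np.float64(-3.95)) notch (np.float64(0.1515), np.float64(1.79)) (np.float64(0.154), np.float64(-8.6))
unit front edge dir -3.165751873038121 [0.61157132 0.06515654]
```

```bash
python3 - <<'E'
from h import *
plan([.5487,-.309,.160,86.3])
E
```

```text
at [ 0.5469 -0.3073  0.2993 87.1371]
([-0.0081, 0.0094, 0.6965], np.float64(0.0023))
```

```bash
python3 -m jog '[[[-0.008,0.009,0.15],0.0023,1],[[-0.008,0.009,0.35],0.0023,1],[[-0.008,0.009,0.55],0.0023,1],[[-0.008,0.009,0.62],0.0023,1],[[-0.008,0.009,0.696],0.0023,1],[[-0.008,0.009,0.696],0.0023,1],[[-0.008,0.009,0.696],0.0023,1]]'
python3 -m jog '[[[0,0,0],0,0.5],[[0,0,0],0,0.5],[[0,0,0],0,0.5],[[0,0,0],0,0.5],[[0,0,0],0,0.5],[[0,0,0],0,0.5],[[0,0,0],0,0.5]]' 40
python3 - <<'E'
from h import *
print(pose(),ctrl.sense()['force'])
E
```

```text
t: 11.35
ee_pos: [0.5497, -0.3109, 0.1623]
ee_rot: [179.9, 0.1, 86.3]
force: [-0.1, -0.4, 0.3]
grip_width: 0.0852
grip_force: 0.0
t: 12.05
ee_pos: [0.5498, -0.3112, 0.1628]
ee_rot: [179.8, 0.1, 86.3]
force: [-0.2, -1.9, 6.3]
grip_width: 0.0558
grip_force: 43.8
[ 0.54977223 -0.31124446  0.16280833 86.27890152] [-0.21160401 -1.85295355  6.25805407]
```

```bash
python3 -m jog '[[[0,0,-0.1],0,0.5],[[0,0,-0.2],0,0.5],[[0,0,-0.3],0,0.5],[[0,0,-0.4],0,0.5],[[0,0,-0.5],0,0.5],[[0,0,-0.6],0,0.5],[[0,0,-0.65],0,0.5],[[0,0,-0.65],0,0.5]]'
python3 - <<'E'
from h import *
import pickle
plan([.6003,-.119,.2928,86.2],[.6003,-.119,.1610,86.2])
d=cam("scene"); pickle.dump(d,open("s4.pkl","wb")); f=d[0]
cv2.imwrite("pics/s4.png",cv2.resize(f[90:330,150:400],None,fx=2.4,fy=2.4,interpolation=cv2.INTER_CUBIC))
E
```

```text
t: 12.85
ee_pos: [0.5494, -0.311, 0.2925]
ee_rot: [179.8, 0.1, 86.3]
force: [0.2, 0.1, -2.1]
grip_width: 0.0558
grip_force: 43.1
at [ 0.5494 -0.311   0.2925 86.2852]
([0.9745, 0.192, -0.0016], np.float64(0.0002))
([0.0, 0.0, 0.659], -0.0)
```

View pics/s4.png

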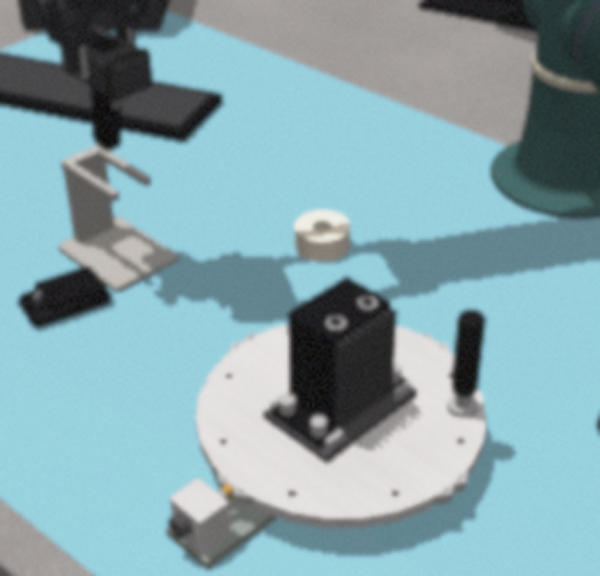

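The scanner hangs from the gripper at upper left, the stand is empty, and the grip top is at (470,320). I'll move to the scan pose.

```bash
python3 -m jog '[[[0.2,0.04,0],0,0.5],[[0.4,0.08,0],0,0.5],[[0.6,0.12,0],0,0.5],[[0.8,0.16,0],0,0.5],[[0.974,0.192,0],0,0.5],[[0.974,0.192,0],0,0.5]]'
python3 -m jog '[[[0,0,0.1],0,0.5],[[0,0,0.2],0,0.5],[[0,0,0.3],0,0.5],[[0,0,0.4],0,0.5],[[0,0,0.5],0,0.5],[[0,0,0.6],0,0.5],[[0,0,0.658],0,0.5],[[0,0,0.658],0,0.5]]'
python3 - <<'E'
from h import *
import pickle
f,K,R,t=pickle.load(open("s4.pkl","rb")); c=np.array([.6155,.0988])
q=ray(K,R,t,(150+470/2.4,90+320/2.4),.17)[:2]-c; print("grip scene",np.hypot(*q),np.degrees(np.arctan2(*q[::-1])))
P=lambda u,v,z: ray(K,R,t,(150+u/2.4,90+v/2.4),z)[:2]
q=P(200,500,.06)-c; print("block",np.hypot(*q),np.degrees(np.arctan2(*q[::-1])))
a,b=P(291,316,.18),P(333,338,.18);e=P(393,306,.18);print("unit",np.degrees(np.arctan2(*(e-b)[::-1])),np.degrees(np.arctan2(*(b-a)[::-1])))
print(pose())
f,K,R,t=cam("top")
g=np.clip(255*(f/255.)**.5,0,255).astype('uint8'); cv2.imwrite("pics/t5.png",cv2.resize(g[110:260,220:380],None,fx=4,fy=4,interpolation=cv2.INTER_CUBIC))
pickle.dump((f,K,R,t),open("t5.pkl","wb"))
E
```

```text
t: 13.5
ee_pos: [0.5995, -0.1141, 0.2885]
ee_rot: [-179.8, -0.2, 86.5]
force: [0.8, 0.2, -1.5]
grip_width: 0.0553
grip_force: 43.0
t: 14.3
ee_pos: [0.5972, -0.1185, 0.1556]
ee_rot: [-179.6, -0.1, 86.3]
force: [-0.8, -0.9, -1.6]
grip_width: 0.0554
grip_force: 43.1
grip scene 0.12505207400743804 126.60712241122455
block 0.19106632001145799 -2.12363149390371
unit 170.56941986822494 91.60726002178843
[ 0.59718059 -0.11850488  0.15559789 86.26760233]
```

View pics/t5.png

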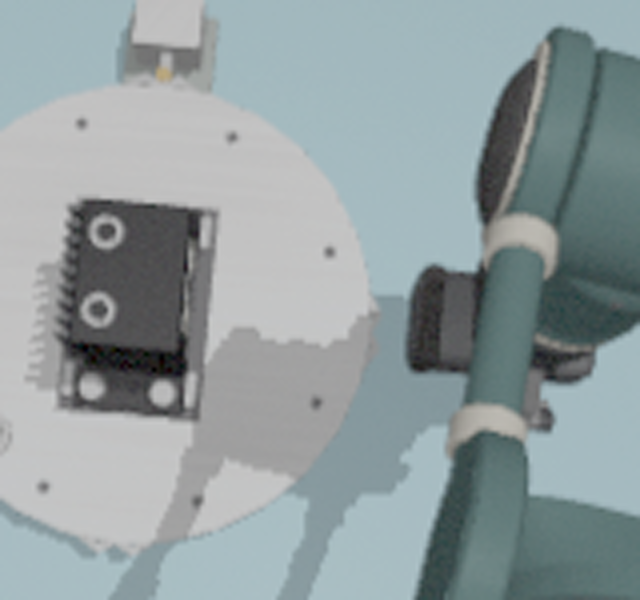

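```bash
python3 - <<'E'
from h import *
import pickle
f,K,R,t=pickle.load(open("t5.pkl","rb"))
A=lambda u,v,z: ray(K,R,t,(220+u/4,110+v/4),z)[:2]
an=lambda d: np.degrees(np.arctan2(d[1],d[0]))
w=np.array([A(*p,.05) for p in((82,124),(232,137),(330,252),(317,403),(197,500),(43,487))])
M=np.c_[2*w,np.ones(6)]; s=np.linalg.lstsq(M,(w**2).sum(1),rcond=None)[0]; c=s[:2]
print("centre",c,np.sqrt(s[2]+c@c),[an(p-c).round(1) for p in w])
print("bolts",an(A(106,232,.18)-A(98,310,.18)))
print("unit mid front",(A(190,213,.18)+A(185,371,.18))/2,an(A(190,213,.18)-A(185,371,.18)))
print("roller",an(A(165,73,.043)-c),an(A(168,22,.06)-c))
print("head front",A(430,268,.165),A(412,372,.165),(A(430,268,.165)+A(412,370,.165))/2,"side",an(A(430,268,.165)-A(478,272,.165)))
E
```

```text
centre [0.61419051 0.09785241] 0.1278368429962538 [np.float64(19.1), np.float64(-25.9), np.float64(-71.1), np.float64(-116.1), np.float64(-161.2), np.float64(153.7)]
bolts -3.5470264761926655
unit mid front [0.60516609 0.06255881] 0.1297355834103667
roller -3.7963052558345596 -3.749205617495143
head front [ 0.62534661 -0.07365532] [ 0.56577498 -0.06459716] [ 0.59612685 -0.06911548] side 86.89630128627068
```

Screw circle, bolts and roller agree: the table is home at yaw ≈ −3.6°, with the label at (0.612, 0.062). I'll make a small correction, then hold.

```bash
python3 -m jog '[[[-0.005,0.0165,-0.026],0,0.5],[[-0.005,0.0165,-0.026],0,0.5],[[-0.005,0.0165,-0.026],0,0.5],[[-0.005,0.0165,-0.026],0,0.5],[[-0.005,0.0165,-0.026],0,0.5],[[-0.005,0.0165,-0.026],0,0.5]]'
python3 -m jog '[[[0,0,0],0,0.5],[[0,0,0],0,0.5],[[0,0,0],0,0.5],[[0,0,0],0,0.5],[[0,0,0],0,0.5]]'
python3 - <<'E'
from h import *
print(pose(),ctrl.sense()['ee_rot'])
import pickle
d=cam("scene"); pickle.dump(d,open("s6.pkl","wb"))
cv2.imwrite("pics/s6.png",cv2.resize(d[0][100:330,150:390],None,fx=3,fy=2.6,interpolation=cv2.INTER_CUBIC))
E
```

```text
t: 14.95
ee_pos: [0.6028, -0.1198, 0.1644]
ee_rot: [180.0, -0.0, 86.3]
force: [-0.5, 0.1, -1.5]
grip_width: 0.0554
grip_force: 43.1
t: 15.45
ee_pos: [0.6028, -0.1198, 0.1642]
ee_rot: [-180.0, 0.0, 86.3]
force: [-0.5, 0.5, -1.4]
grip_width: 0.055
grip_force: 43.1
[ 0.60281946 -0.11981621  0.16423151 86.28929314] [-1.79994890e+02  5.31563051e-04  8.62892931e+01]
```

View pics/s6.png

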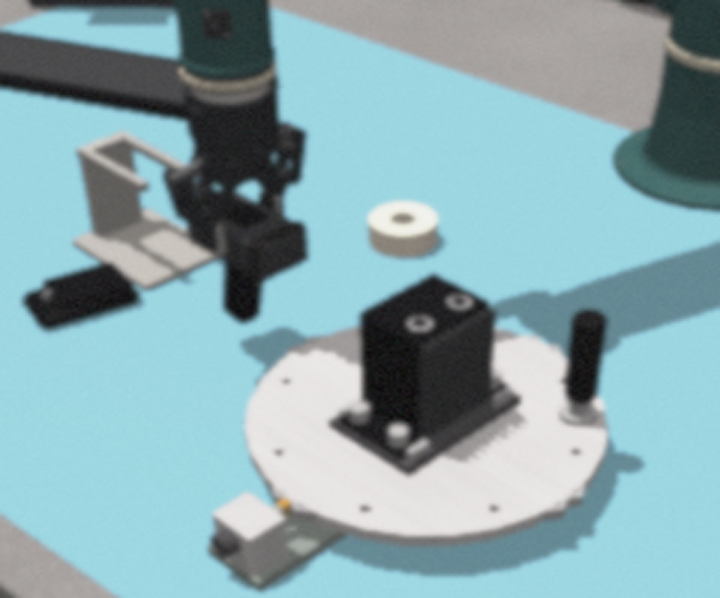

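The scanner is level in the gripper and facing the unit. I'll trim 2–3 mm and hold about 3 s.

```bash
python3 -m jog '[[[0,-0.0115,0.017],0,0.5],[[0,-0.0115,0.017],0,0.5],[[0,-0.0115,0.017],0,0.5],[[0,-0.0115,0.017],0,0.5],[[0,-0.0115,0.017],0,0.5],[[0,-0.0115,0.017],0,0.5]]'
for i in 1 2 3 4; do python3 -m jog '[[[0,0,0],0,0.5],[[0,0,0],0,0.5],[[0,0,0],0,0.5],[[0,0,0],0,0.5],[[0,0,0],0,0.5],[[0,0,0],0,0.5],[[0,0,0],0,0.5],[[0,0,0],0,0.5]]'; done | grep -E "t:|pos"
python3 - <<'E'
from h import *
p=pose(); plan(np.r_[p[:2],.292,p[3]],[.5498,-.3112,.292,86.3],[.5498,-.3112,.1628,86.3])
E
```

```text
t: 16.1
ee_pos: [0.6006, -0.1197, 0.161]
ee_rot: [180.0, 0.0, 86.3]
force: [-0.4, 0.3, -1.9]
grip_width: 0.0554
grip_force: 43.1
t: 16.9
ee_pos: [0.6005, -0.1196, 0.1609]
ee_rot: [-180.0, -0.0, 86.3]
t: 17.7
ee_pos: [0.6005, -0.1197, 0.1609]
ee_rot: [-180.0, 0.0, 86.3]
t: 18.5
ee_pos: [0.6005, -0.1197, 0.1609]
ee_rot: [-180.0, -0.0, 86.3]
t: 19.3
ee_pos: [0.6005, -0.1197, 0.1609]
ee_rot: [-180.0, 0.0, 86.3]
at [ 0.6005 -0.1197  0.1609 86.2861]
([0.0, 0.0, -0.6556], np.float64(-0.0))
([-0.9721, -0.1911, -0.0], np.float64(-0.0))
([0.0, 0.0, 0.646], -0.0)
```

Held for about 3.2 s. Now back to the stand: lift, traverse and settle.

```bash
python3 -m jog '[[[0,0,-0.1],0,0.5],[[0,0,-0.2],0,0.5],[[0,0,-0.3],0,0.5],[[0,0,-0.4],0,0.5],[[0,0,-0.5],0,0.5],[[0,0,-0.6],0,0.5],[[0,0,-0.656],0,0.5],[[0,0,-0.656],0,0.5]]'
python3 -m jog '[[[-0.16,-0.032,0],0,0.5],[[-0.32,-0.064,0],0,0.5],[[-0.48,-0.096,0],0,0.5],[[-0.64,-0.128,0],0,0.5],[[-0.8,-0.16,0],0,0.5],[[-0.972,-0.191,0],0,0.5],[[-0.972,-0.191,0],0,0.5],[[-0.972,-0.191,0],0,0.5]]'
python3 -m jog '[[[0,0,0],0,0.5],[[0,0,0],0,0.5],[[0,0,0],0,0.5],[[0,0,0],0,0.5]]'
python3 - <<'E'
from h import *
plan([.5498,-.3112,.1628,86.3])
E
```

```text
t: 20.1
ee_pos: [0.6017, -0.1199, 0.2944]
ee_rot: [179.8, 0.0, 86.3]
force: [0.9, 0.5, -1.3]
grip_width: 0.0556
grip_force: 43.1
t: 20.9
ee_pos: [0.549, -0.3116, 0.2903]
ee_rot: [-179.9, -0.1, 86.2]
force: [0.2, 0.3, -1.2]
grip_width: 0.0557
grip_force: 43.0
t: 21.3
ee_pos: [0.5501, -0.3104, 0.2922]
ee_rot: [180.0, 0.0, 86.4]
force: [0.3, 1.2, -1.1]
grip_width: 0.0553
grip_force: 43.0
at [ 0.5501 -0.3104  0.2922 86.3536]
([-0.004, -0.0014, 0.6468], np.float64(0.0001))
```

```bash
python3 -m jog '[[[-0.004,-0.001,0.1],0,0.5],[[-0.004,-0.001,0.2],0,0.5],[[-0.004,-0.001,0.3],0,0.5],[[-0.004,-0.001,0.4],0,0.5],[[-0.004,-0.001,0.5],0,0.5],[[-0.004,-0.001,0.55],0,0.5],[[-0.004,-0.001,0.6],0,0.5],[[-0.004,-0.001,0.6],0,0.5]]'
python3 -m jog '[[[0,0,0.02],0,0.5],[[0,0,0.035],0,0.5],[[0,0,0.045],0,0.5],[[0,0,0.045],0,0.5],[[0,0,0.045],0,0.5],[[0,0,0.045],0,0.5]]'
```

```text
t: 22.1
ee_pos: [0.549, -0.3114, 0.1708]
ee_rot: [-179.9, -0.1, 86.3]
force: [-0.1, 0.2, -1.8]
grip_width: 0.0559
grip_force: 43.1
t: 22.7
ee_pos: [0.5497, -0.3121, 0.1634]
ee_rot: [180.0, 0.0, 86.3]
force: [0.4, 0.7, -0.9]
grip_width: 0.0555
grip_force: 43.1
```

```bash
python3 -m jog '[[[0,0,0.005],0,0.5],[[0,0,0.008],0,0.5],[[0,0,0.008],0,0.5],[[0,0,0.008],0,0.5]]'
python3 -m jog '[[[0,0,0],0,0.6],[[0,0,0],0,0.75],[[0,0,0],0,1],[[0,0,0],0,1],[[0,0,0],0,1],[[0,0,0],0,1]]'
python3 -m jog '[[[0,0,-0.1],0,1],[[0,0,-0.25],0,1],[[0,0,-0.45],0,1],[[0,0,-0.65],0,1],[[0,0,-0.65],0,1],[[0,0,-0.65],0,1],[[0,0,-0.65],0,1]]'
python3 - <<'E'
from h import *
f=cam("wrist")[0]; g=np.clip(255*(f/255.)**.6,0,255).astype('uint8'); a=cv2.resize(g,(480,360))
t=cam("scene")[0]; b=cv2.resize(t[100:330,150:390],(376,360))[:,:320]
cv2.imwrite("pics/w7.png",np.hstack([a,b]))
E
```

```text
t: 23.1
ee_pos: [0.5498, -0.3121, 0.1628]
ee_rot: [180.0, 0.0, 86.3]
force: [-3.1, 1.7, 5.5]
grip_width: 0.0556
grip_force: 43.7
t: 23.7
ee_pos: [0.5495, -0.3119, 0.1612]
ee_rot: [-180.0, -0.0, 86.3]
force: [-0.9, -1.1, 0.1]
grip_width: 0.0852
grip_force: 0.0
t: 24.4
ee_pos: [0.5489, -0.3116, 0.2899]
ee_rot: [-179.9, -0.1, 86.3]
force: [-0.7, -0.0, 0.5]
grip_width: 0.0856
grip_force: 0.0
```

View pics/w7.png

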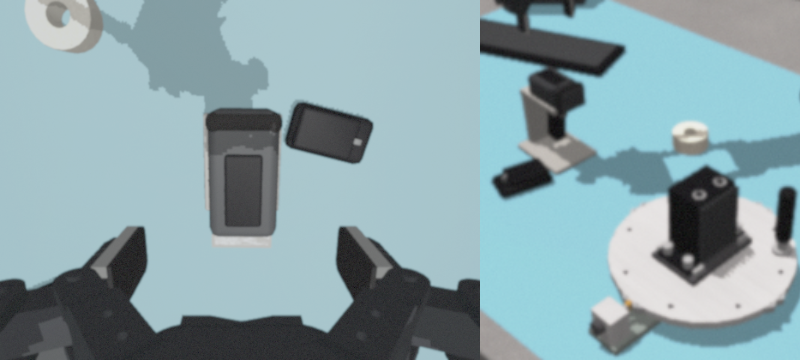

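The scanner hangs level in its fork as before (wrist view, head at 208–280 × 108–236). The table is in its detent, the mouse and label roll have not moved, and the gripper is clear.

```bash
python3 -c "
from workcell import ctrl
print(ctrl.finish_job())"
```

```text
the job is handed in; nothing more can be done
None
```

The job is handed in at about 25 s of the 67 s allowed, though no verdict came back: the table was turned to its home detent, the scanner was held about 3 s at roughly 12.5 cm from the label, and it is back in its stand facing as before; the arm went nowhere near the screwdriver, which I did not re-check in a picture.

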